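# Seat the keyed grinding wheel in the spindle

## Task

Take the grinding wheel with the flat-sided shaft out of the plywood rack and fit it in the upright spindle of the white bench machine: turn it until the flats of its shaft meet the keys in the bore and it drops, fully home with the wheel resting on the spindle's rim. Let go of it, and leave the other two wheels (round shafts) standing in the rack.

Things in the scene. Friction and masses are not known exactly. Their poses are not given: they have to be found in the camera images.
- wheel_grip (a point): Wheel to fit: grey disc 76 mm wide, 18 thick, on a two-flat steel shaft (32 x 14 bar), 0.2-0.42 kg, in one of 3 holes of a 50 high fixed rack, shaft hanging free. Point: middle of the upper stub, where to hold it; stub's top 25 above, collar (40 wide) 25 below, disc's underside 47 below, shaft's rounded foot 79 below. z up, x along the 32 width, y across the flats. A half turn looks the same.
- bore (a point): Centre of the bore's mouth, top of the fixed spindle (68 mm wide, on a housing 70 high). Bore: 41 wide, 40 deep, z up. Two keys in it leave a 22 mm gap, crowns 8 below the rim; x along the gap (black lines on the rim), y key to key. The shaft drops when its 32 width lies along x (either way, within 15 deg), else stays on the crowns. Home: disc on the rim, wheel's stub middle 47 above this point.
- disc_grip (a point): Bystander in the rack: a like grey disc, but its shaft is round, 20 mm across. The point is the middle of its upper stub, which ends 25 mm above it.
- cone_grip (a point): Bystander in the rack: a pale felt cone, 72 mm across below, on a round shaft 20 mm across. The point is on the shaft, 25 mm below its top.
Not all that is in view belongs to the job. What is shaped like the part that bears wheel_grip but green or yellow is not meant.

How it is judged (in metres and radians):
On the way:
1. the flat-sided wheel is lifted clear of the rack (height (world z) of wheel_grip above 0.15 m), for 0.2 s.
At the end, for the whole second after the job is handed in: The flat-sided wheel is fully home in the spindle: the middle of its upper stub 40 to 52 mm above the mouth of the bore (47 when seated) and within 12 mm of its axis, upright within 6 degrees, flats along the gap between the keys within 23 degrees; the other two wheels within 30 mm of their starts (z of wheel_grip in the frame of bore between 0.04 and 0.052 m and horizontal distance between wheel_grip and bore below 0.012 m and angle between the x axis of wheel_grip and the x axis of bore, either way round below 0.4 rad and angle between wheel_grip's own z axis and vertical below 0.1 rad and distance of each of disc_grip, cone_grip from where it was at the start of the episode below 0.03 m); the robot touches nothing.
It fails at once if one of the other two wheels is taken out or knocked from its place in the rack (more than 50 mm) (distance of any of disc_grip, cone_grip from where it was at the start of the episode above 0.05 m).
It also fails if it takes over 40 s, if anything falls off the work surface, if the arm or the gripper's body presses on something with over 40 N, if the wrist force passes 120 N, or if a joint passes its speed limit or range.

## Robot

A 6-joint arm with a two-finger parallel gripper is mounted at the origin on the work surface. World frame = base frame: x ahead of the robot, y to its left, z up, the work surface at z = 0. Lengths are in mm, angles in rad, forces in N, time in s.
With the tool pointing down it reaches from about 275 to 775 mm from the base axis. Payload 14.6 kg.
Tool frame: the origin (TCP) lies on the centre line of the jaws, within the pads' length; the fingertips stand 17 mm ahead of it and the grasp point (between the pads) lies 2 mm behind it (robot.tip_extent is the distance from the TCP to the fingertips, in mm); z points along the fingers, y is the line along which they close (so a half turn about z gives the same grasp; the last joint's range is limited). The gripper opens to 85 mm and grips with 20 to 120 N. Pads are 22 mm wide; open, the fingers measure 114 mm over their backs; the gripper's body (76 mm by 85 mm) begins 54 mm behind the grasp point. The pads swing forward as they close: fully open they stand 13 mm farther back than shut.
Start: joints at [0.972, 0.263, -0.048, 1.259, 0, 1.415], TCP at [225.426, 474.143, 248.278] pointing down, gripper open.
Joint ranges: [-2.65, 2.65], [-0.89, 1.7], [-1.18, 1.37], [-2.13, 2.11], [-1.35, 1.29], [-3.14, 3.14]. Speed limits (rad/s): [1.89, 1.89, 2.57, 2.79, 3.14, 3.14].

## Interface

Orientations are given as a rotation vector (axis times angle).
In Python, from plant import robot, capture, camera_model gives the robot as it stands. The module is installed in compiled form; this text tells all that it offers.
- The arm moves only by the tool step_arm, never from a script. Its argument "plan" is a list of rows, each an object of numbers: "x", "y", "z": the shift along the tool's x, y, z normalised to -1 to 1, where 1 is 40 cm; "ax", "ay", "az": the turn, a rotation vector about the tool's x, y, z normalised to -1 to 1, where 1 is 60 degrees; "gripper": the opening in per cent of the stroke, from 0 (shut) to 100 (fully open). A call has 1 to 8 rows; each row is the pose to reach, as a shift and turn from the pose commanded when the call began, along the tool's axes at that moment; what a row does not reach only later rows make up. A row lasts 1/8 s, in which the tool goes at most 62.5 mm and 10.7 degrees, less where a joint would pass 70% of its speed; a pose out of reach is approached as far as the arm can. A call with a number of a shift or a turn outside -1 to 1 is refused whole. A call with a gripper value outside its range is refused whole. The fingers move at their own pace and stop on an object; the grip force is fixed at half the most. Time passes only in rows, so rows that repeat a pose let the fingers close. It gives the time, the measured TCP pose, the force, the opening and the grip force at its end, in the units of the state.
- robot.get_state(): the state, without advancing time (a new reading comes with each control period).
- capture(name): name is "side" or "top"; returns the picture (384x512x3 uint8, red, green, blue); there is no depth.
- camera_model(name): a dict with "fx", "fy", "cx", "cy" (pixels), "camera_from_world" (4x4, takes a point from world to camera coordinates). Camera axes: x right, y down, z forward; pixel columns grow to the right and rows downward; lengths in mm; the calibration is good to about 2 mm. A picture is of the moment at which its call begins. camera_model takes no time and is no camera call.
- robot.job_done(): hands the job in; it is judged then, once.
The state is a dict: "time": time; "joint_pos": joint angles; "joint_velocities": joint speeds; "effort": joint torques, N m; "eef_pos": TCP position; "eef_rot": TCP orientation; "force": force on the tool from outside, world axes, zero at the start; "ft_torque": the same for the moment, N m; "gripper_width": finger opening in mm; "gripper_force": force on a finger pad.
Only numpy, scipy, OpenCV 4.12 (cv2) and the standard library are available. Lean on these libraries where they do the work, as an engineer would, in place of code of your own. Each camera call takes 0.05 s, during which the arm holds its last target. There are 200 camera calls.

## Working session

There is one attempt and no reset: what is moved stays moved. The work goes in short steps, Python scripts to look and compute and a tool call to move; the robot and the scene stay as the last step left them, time stands still between calls to the robot, and variables do not carry over. Pictures are saved under pics/ and viewed, at most 10 in all, crops included, and the job is handed in when it is done.

Besides the shell and the picture viewer there is one more tool, called after "Call:" as name(argument=value, ...) on one line, values as JSON. step_arm: Moves the arm, as the interface text tells. Scaled input: -1 to 1 covers 40 cm each way for a shift and 60 degrees each way for a turn. Its arguments: {"type":"object","properties":{"plan":{"type":"array"}},"required":["plan"]}

```bash
mkdir -p pics
python3 - <<'E'
from plant import robot,capture,camera_model
import cv2
for n in("side","top"):
    im=capture(n); cv2.imwrite(f"pics/{n}0.png",im[:,:,::-1])
    m=camera_model(n); print(n,m)
s=robot.get_state();print(s)
E
```

```text
side {'fx': 455.606865420225, 'fy': 455.606865420225, 'cx': 249.28185433501295, 'cy': 189.95645862523344, 'camera_from_world': array([[ 8.80686136e-01, -4.73261849e-01,  2.03752902e-02,
        -5.26128948e+02],
       [-3.19232233e-01, -6.24734117e-01, -7.12599512e-01,
         2.02047558e+02],
       [ 3.49975302e-01,  6.21072061e-01, -7.01275112e-01,
         9.37332798e+02],
       [ 0.00000000e+00,  0.00000000e+00,  0.00000000e+00,
         1.00000000e+00]])}
top {'fx': 423.51705694559666, 'fy': 423.51705694559666, 'cx': 253.01270175569343, 'cy': 193.8870648553363, 'camera_from_world': array([[-1.86265076e-02, -9.99826389e-01,  4.95230352e-04,
        -7.24957628e+01],
       [-9.81319681e-01,  1.81868681e-02, -1.91522642e-01,
         5.74054290e+02],
       [ 1.91480385e-01, -4.05337724e-03, -9.81488070e-01,
         1.01617811e+03],
       [ 0.00000000e+00,  0.00000000e+00,  0.00000000e+00,
         1.00000000e+00]])}
{'time': 0.1, 'joint_pos': array([ 9.71677924e-01,  2.63469045e-01, -4.88392283e-02,  1.25938410e+00,
       -5.23873732e-05,  1.41551592e+00]), 'joint_velocities': array([-8.74566724e-05, -2.22378877e-03,  3.85626501e-03,  1.59688400e-03,
       -4.30131950e-04, -1.18283163e-03]), 'effort': array([ 2.90636708e-03, -6.38577890e+01,  3.85063863e+01,  9.93729453e-03,
       -3.71796716e-05,  4.07442417e-05]), 'eef_pos': array([225.3268422 , 473.95168593, 247.88887465]), 'eef_rot': array([-6.91408705e-01, -3.06427627e+00,  1.33874779e-03]), 'force': array([ 0.70111841,  0.54487098, -0.3748504 ]), 'ft_torque': array([-0.03351387,  0.00018145, -0.06615601]), 'gripper_force': 0.0, 'gripper_width': 85.31378782551322}
```

View pics/top0.png

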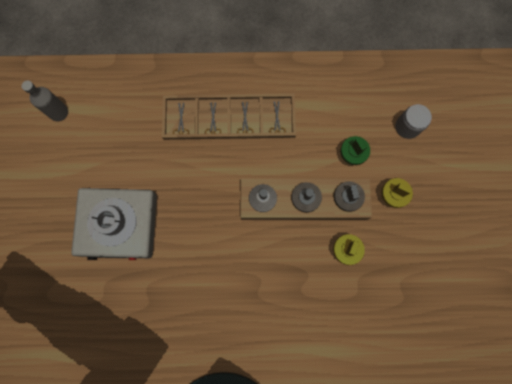

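View pics/side0.png

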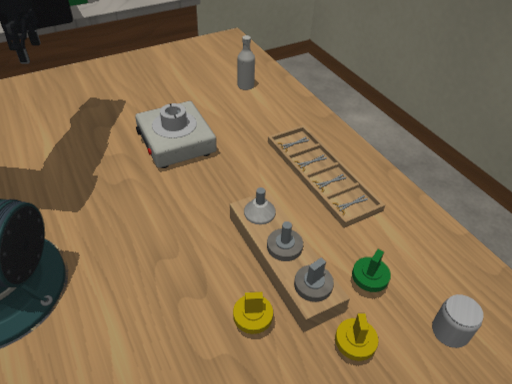

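The top view shows the target wheel at about (350,196), the round disc at (307,196), the cone at (263,197) and the spindle at (108,220). In the side view the target is at about (314,280) and the spindle at (173,117). I'll zoom in on both.

Run:
```python
import cv2,numpy as np
t=cv2.imread("pics/top0.png");s=cv2.imread("pics/side0.png")
def c(im,x,y,w=50,h=37):
    p=im[y-h:y+h,x-w:x+w]; p=cv2.resize(p,(400,296),interpolation=cv2.INTER_CUBIC)
    return np.clip(p*1.5,0,255).astype(np.uint8)
cv2.imwrite("pics/zoom.png",np.vstack([np.hstack([c(t,350,195),c(t,108,220)]),np.hstack([c(s,315,278),c(s,173,118)])]))
```

```text
(no output)
```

View pics/zoom.png

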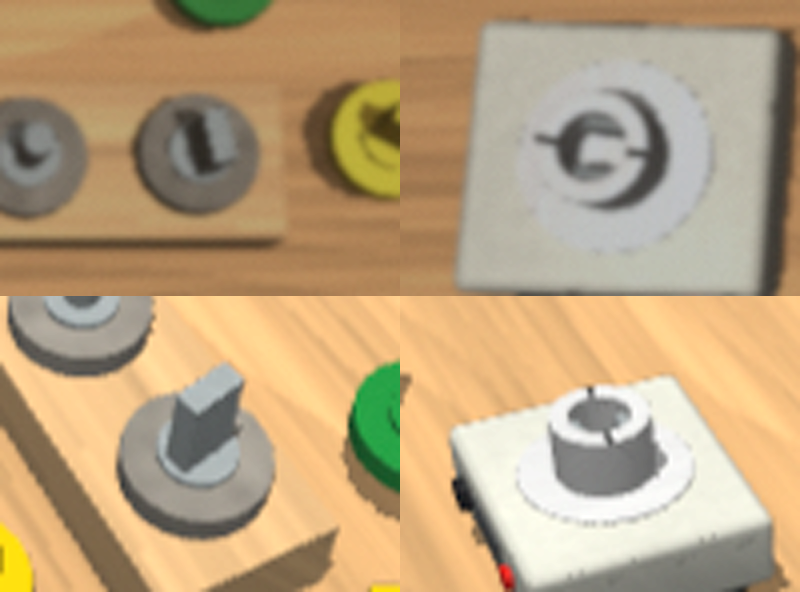

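```bash
cat > h.py <<'E'
import numpy as np
from plant import camera_model
M={n:camera_model(n) for n in("side","top")}
def ray(n,p):
    m=M[n];T=m["camera_from_world"];d=T[:3,:3].T@np.array([(p[0]-m["cx"])/m["fx"],(p[1]-m["cy"])/m["fy"],1]);return -T[:3,:3].T@T[:3,3],d
def plane(n,p,z):
    o,d=ray(n,p);return o+d*(z-o[2])/d[2]
def tri(pt,ps):
    a,d=ray("top",pt);b,e=ray("side",ps)
    s=np.linalg.lstsq(np.c_[d,-e],b-a,rcond=None)[0];P,Q=a+s[0]*d,b+s[1]*e
    return (P+Q)/2,np.linalg.norm(P-Q)
E
python3 - <<'E'
from h import *
np.set_printoptions(precision=1,suppress=True)
z=lambda x,y,X,Y:(X-50+x/4-.4,Y-37+y/4-.4)
T=[z(*p,350,195) for p in[(190,115),(212,107),(236,160),(214,168)]]
S=[z(*p,315,278) for p in[(178,94),(226,68),(243,80),(190,117)]]
for n,c in(("top",T),("side",S)):
    P=np.array([plane(n,p,122) for p in c]);print(n,P.mean(0));print(P-P.mean(0))
print(tri(np.mean(T,0),np.mean(S,0)))
bt=[z(135,137,108,220),z(251,153,108,220)];bs=[z(190,92,173,118),z(212,144,173,118)]
print(tri(np.mean(bt,0),z(201,119,173,118)))
for h in(90,100,110):
  for n,b in(("top",bt),("side",bs)):
    A,B=[plane(n,p,h) for p in b];print(h,n,(A+B)/2,np.linalg.norm(A-B),np.degrees(np.arctan2(*(A-B)[1::-1])))
from plant import robot
from scipy.spatial.transform import Rotation as R
print(R.from_rotvec(robot.get_state()["eef_rot"]).as_matrix())
E
```

```text
top [ 559.9 -319.8  122. ]
[[ 13.8  12.8   0. ]
 [ 18.5  -0.6   0. ]
 [-13.9 -12.8   0. ]
 [-18.4   0.6   0. ]]
side [ 564.7 -322.2  122. ]
[[-14.4   4.7   0. ]
 [ 14.    6.8   0. ]
 [ 17.1  -2.7   0. ]
 [-16.7  -8.7   0. ]]
(array([ 562.4, -321.2,  121. ]), np.float64(5.069928278416357))
(array([507.8, 264.3, 117.6]), np.float64(1.6124395689142903))
90 top [511.  274.1  90. ] 71.46042376569542 81.09695516133178
90 side [521.4 304.3  90. ] 64.93955070310659 81.81473085647055
100 top [509.6 270.7 100. ] 70.75800438569023 81.09695516133166
100 side [517.  290.3 100. ] 64.04014480684012 81.81473085647062
110 top [508.1 267.2 110. ] 70.05558500568507 81.09695516133173
110 side [512.5 276.3 110. ] 63.14073891057366 81.81473085647049
[[-0.9  0.4 -0. ]
 [ 0.4  0.9 -0. ]
 [ 0.  -0.  -1. ]]
```

```bash
cat >> h.py <<'E'
from scipy.spatial.transform import Rotation as R
from plant import robot
def go(P,yaw,s=None):
    """print normalised shift to world TCP P, tool x at yaw deg, tool down"""
    s=s or robot.get_state();r=R.from_rotvec(s["eef_rot"])
    a=np.radians(yaw);G=R.from_matrix(np.array([[np.cos(a),np.sin(a),0],[np.sin(a),-np.cos(a),0],[0,0,-1]]))
    print("shift",np.round(r.inv().apply(np.array(P)-s["eef_pos"])/400,4),"turn",np.round((r.inv()*G).as_rotvec()/np.radians(60),4))
    return dict(s,eef_pos=np.array(P,float),eef_rot=G.as_rotvec())
E
python3 - <<'E'
from h import *
s=go((400,180,250),170); s=go((480,-120,230),193,s); go((562,-321,200),193,s)
E
```

```text
shift [-0.7099 -0.4762 -0.0049] turn [-8.000e-04 -2.000e-04 -2.572e-01]
shift [-0.3272 -0.7039  0.05  ] turn [-0.      0.     -0.3833]
shift [-0.0867 -0.5357  0.075 ] turn [ 0. -0. -0.]
```

Call:
step_arm(plan=[{"x":-0.71,"y":-0.476,"z":-0.005,"az":-0.257,"gripper":55},{"x":-0.71,"y":-0.476,"z":-0.005,"az":-0.257,"gripper":55},{"x":-0.71,"y":-0.476,"z":-0.005,"az":-0.257,"gripper":55},{"x":-0.71,"y":-0.476,"z":-0.005,"az":-0.257,"gripper":55},{"x":-0.71,"y":-0.476,"z":-0.005,"az":-0.257,"gripper":55},{"x":-0.71,"y":-0.476,"z":-0.005,"az":-0.257,"gripper":55}])

```text
schema error: expected keys x, y, z, ax, ay, az, gripper
```

Call:
step_arm(plan=[{"x":-0.327,"y":-0.704,"z":0.05,"az":-0.383,"gripper":55},{"x":-0.327,"y":-0.704,"z":0.05,"az":-0.383,"gripper":55},{"x":-0.327,"y":-0.704,"z":0.05,"az":-0.383,"gripper":55},{"x":-0.327,"y":-0.704,"z":0.05,"az":-0.383,"gripper":55},{"x":-0.327,"y":-0.704,"z":0.05,"az":-0.383,"gripper":55},{"x":-0.327,"y":-0.704,"z":0.05,"az":-0.383,"gripper":55}])

```text
schema error: expected keys x, y, z, ax, ay, az, gripper
```

Call:
step_arm(plan=[{"x":-0.087,"y":-0.536,"z":0.075,"gripper":55},{"x":-0.087,"y":-0.536,"z":0.075,"gripper":55},{"x":-0.087,"y":-0.536,"z":0.075,"gripper":55},{"x":-0.087,"y":-0.536,"z":0.075,"gripper":55},{"x":-0.087,"y":-0.536,"z":0.075,"gripper":55},{"x":-0.087,"y":-0.536,"z":0.075,"gripper":55}])

```text
schema error: expected keys x, y, z, ax, ay, az, gripper
```

Run:
```python
from h import *
from plant import capture
import cv2
s=robot.get_state();print(s["time"],s["eef_pos"],s["gripper_width"])
T=capture("top")[:,:,::-1];S=capture("side")[:,:,::-1]
cv2.imwrite("pics/t1.png",T);cv2.imwrite("pics/s1.png",S)
c=lambda im,x,y:cv2.resize(im[y-60:y+60,x-40:x+40],(400,600),interpolation=cv2.INTER_CUBIC)
cv2.imwrite("pics/z1.png",np.clip(np.hstack([c(T,350,190),c(S,315,260)])*1.5,0,255).astype(np.uint8))
go((562,-321,97),193)
```

```text
0.1 [225.3268422  473.95168593 247.88887465] 85.31378782551322
shift [-1.6136 -1.4334  0.3782] turn [-5.000e-04 -3.000e-04 -6.405e-01]
```

View pics/z1.png

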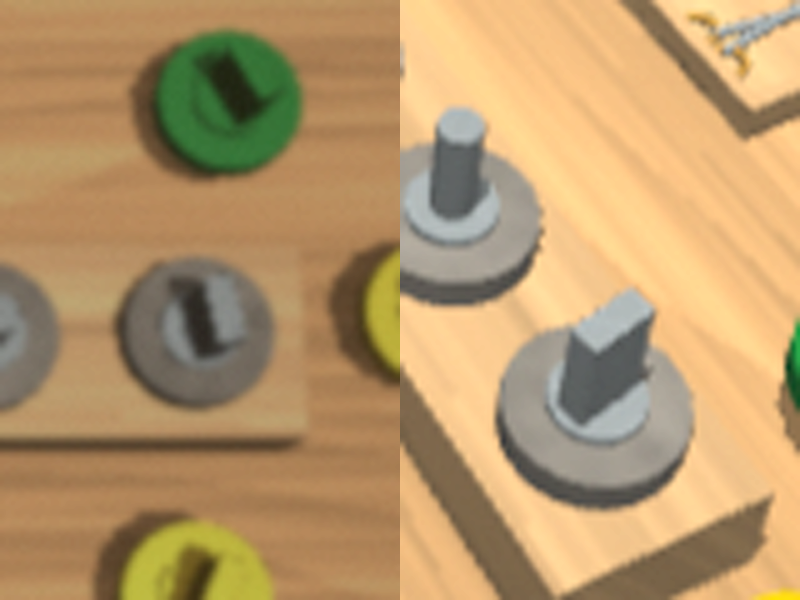

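The picture shows the arm hasn't moved, because the rows need every key. The wheel is unchanged, with its stub flats turned about 14° from world x.

Call:
step_arm(plan=[{"x":-0.71,"y":-0.476,"z":-0.005,"ax":0,"ay":0,"az":-0.257,"gripper":55},{"x":-0.71,"y":-0.476,"z":-0.005,"ax":0,"ay":0,"az":-0.257,"gripper":55},{"x":-0.71,"y":-0.476,"z":-0.005,"ax":0,"ay":0,"az":-0.257,"gripper":55},{"x":-0.71,"y":-0.476,"z":-0.005,"ax":0,"ay":0,"az":-0.257,"gripper":55},{"x":-0.71,"y":-0.476,"z":-0.005,"ax":0,"ay":0,"az":-0.257,"gripper":55},{"x":-0.71,"y":-0.476,"z":-0.005,"ax":0,"ay":0,"az":-0.257,"gripper":55}])

```text
time: 0.95
eef_pos: [401.1, 177.9, 250.3]
eef_rot: [0.277, 3.129, -0.0]
force: [0.6, 1.0, 0.3]
gripper_width: 47.1
gripper_force: 0.0
```

Call:
step_arm(plan=[{"x":-0.327,"y":-0.704,"z":0.05,"ax":0,"ay":0,"az":-0.383,"gripper":55},{"x":-0.327,"y":-0.704,"z":0.05,"ax":0,"ay":0,"az":-0.383,"gripper":55},{"x":-0.327,"y":-0.704,"z":0.05,"ax":0,"ay":0,"az":-0.383,"gripper":55},{"x":-0.327,"y":-0.704,"z":0.05,"ax":0,"ay":0,"az":-0.383,"gripper":55},{"x":-0.327,"y":-0.704,"z":0.05,"ax":0,"ay":0,"az":-0.383,"gripper":55},{"x":-0.327,"y":-0.704,"z":0.05,"ax":0,"ay":0,"az":-0.383,"gripper":55}])

```text
time: 1.7
eef_pos: [480.4, -122.8, 229.7]
eef_rot: [0.35, -3.121, -0.0]
force: [-0.7, 1.0, -0.1]
gripper_width: 46.9
gripper_force: 0.0
```

Call:
step_arm(plan=[{"x":-0.087,"y":-0.536,"z":0.075,"ax":0,"ay":0,"az":0,"gripper":55},{"x":-0.087,"y":-0.536,"z":0.075,"ax":0,"ay":0,"az":0,"gripper":55},{"x":-0.087,"y":-0.536,"z":0.075,"ax":0,"ay":0,"az":0,"gripper":55},{"x":-0.087,"y":-0.536,"z":0.075,"ax":0,"ay":0,"az":0,"gripper":55},{"x":-0.087,"y":-0.536,"z":0.075,"ax":0,"ay":0,"az":0,"gripper":55},{"x":-0.087,"y":-0.536,"z":0.075,"ax":0,"ay":0,"az":0,"gripper":55}])

```text
time: 2.45
eef_pos: [562.0, -319.9, 200.3]
eef_rot: [0.356, -3.121, -0.001]
force: [0.1, 0.6, -0.3]
gripper_width: 46.8
gripper_force: 0.0
```

Run:
```python
from h import *
from plant import capture
import cv2
s=robot.get_state();print(s["time"],s["eef_pos"],s["gripper_width"])
T=capture("top")[:,:,::-1];S=capture("side")[:,:,::-1]
c=lambda im,x,y:cv2.resize(im[y-60:y+60,x-40:x+40],(400,600),interpolation=cv2.INTER_CUBIC)
cv2.imwrite("pics/z2.png",np.clip(np.hstack([c(T,350,190),c(S,315,240)])*1.5,0,255).astype(np.uint8))
go((562,-321,97),193)
```

```text
2.45 [ 561.98763633 -319.89071866  200.30775245] 46.81998107811974
shift [ 0.0008 -0.0032  0.2595] turn [-0.0001  0.0002  0.0006]
```

View pics/z2.png

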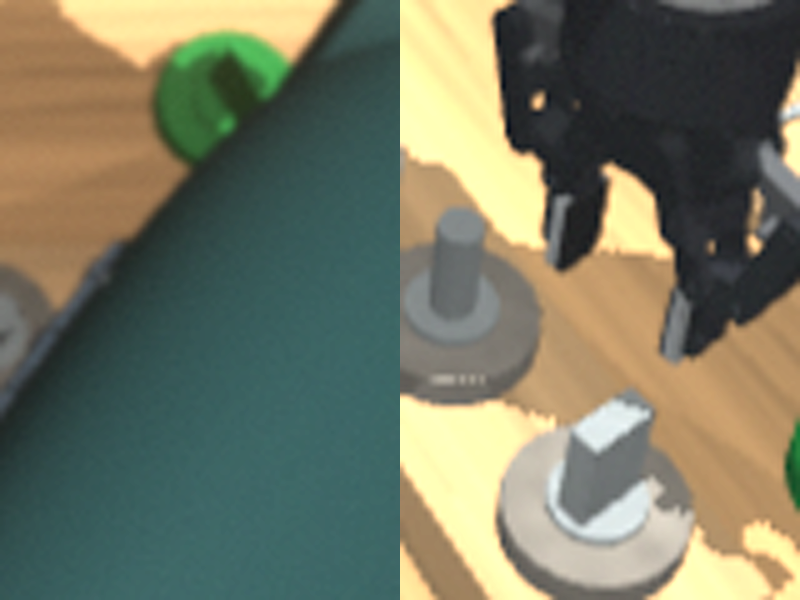

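The side view shows the open fingers straddling the line above the stub top (612,425), clear of the neighbouring stub. I'll descend and grip.

Call:
step_arm(plan=[{"x":0,"y":-0.002,"z":0.13,"ax":0,"ay":0,"az":0,"gripper":55},{"x":0,"y":-0.002,"z":0.17,"ax":0,"ay":0,"az":0,"gripper":55},{"x":0,"y":-0.002,"z":0.22,"ax":0,"ay":0,"az":0,"gripper":55},{"x":0,"y":-0.002,"z":0.255,"ax":0,"ay":0,"az":0,"gripper":55},{"x":0,"y":-0.002,"z":0.255,"ax":0,"ay":0,"az":0,"gripper":55}])

```text
time: 3.18
eef_pos: [561.9, -321.0, 97.9]
eef_rot: [0.356, -3.121, -0.001]
force: [-0.5, -0.1, 1.0]
gripper_width: 46.8
gripper_force: 0.0
```

Call:
step_arm(plan=[{"x":0,"y":0,"z":0,"ax":0,"ay":0,"az":0,"gripper":0},{"x":0,"y":0,"z":0,"ax":0,"ay":0,"az":0,"gripper":0},{"x":0,"y":0,"z":0,"ax":0,"ay":0,"az":0,"gripper":0},{"x":0,"y":0,"z":0,"ax":0,"ay":0,"az":0,"gripper":0},{"x":0,"y":0,"z":0,"ax":0,"ay":0,"az":0,"gripper":0},{"x":0,"y":0,"z":0,"ax":0,"ay":0,"az":0,"gripper":0}])

```text
time: 3.92
eef_pos: [562.8, -322.1, 99.3]
eef_rot: [-0.355, 3.12, -0.002]
force: [1.4, -0.8, 6.5]
gripper_width: 13.2
gripper_force: 59.7
```

Call:
step_arm(plan=[{"x":0,"y":0,"z":-0.05,"ax":0,"ay":0,"az":0,"gripper":0},{"x":0,"y":0,"z":-0.13,"ax":0,"ay":0,"az":0,"gripper":0},{"x":0,"y":0,"z":-0.25,"ax":0,"ay":0,"az":0,"gripper":0},{"x":0,"y":0,"z":-0.36,"ax":0,"ay":0,"az":0,"gripper":0},{"x":0,"y":0,"z":-0.36,"ax":0,"ay":0,"az":0,"gripper":0},{"x":0,"y":0,"z":-0.36,"ax":0,"ay":0,"az":0,"gripper":0}])

```text
time: 4.68
eef_pos: [562.0, -321.5, 241.2]
eef_rot: [0.355, -3.121, -0.001]
force: [-0.1, -0.3, -2.8]
gripper_width: 13.4
gripper_force: 59.0
```

Run:
```python
from h import *
from plant import capture
import cv2
s=robot.get_state();print(s["time"],s["eef_pos"],s["gripper_width"])
T=capture("top")[:,:,::-1];S=capture("side")[:,:,::-1]
c=lambda im,x,y:cv2.resize(im[y-90:y+90,x-60:x+60],(400,600),interpolation=cv2.INTER_CUBIC)
cv2.imwrite("pics/z3.png",np.clip(np.hstack([c(T,350,190),c(S,315,200)])*1.5,0,255).astype(np.uint8))
s=go((510,-40,243),225); s=go((508,210,243),261.4,s); go((508,264,243),261.4,s)
```

```text
4.675 [ 561.95907109 -321.48582163  241.24754727] 13.387677173892643
shift [-0.0318  0.7144 -0.0044] turn [ 0.0023 -0.001  -0.5338]
shift [-0.4384  0.4455 -0.    ] turn [ 0.     -0.     -0.6067]
shift [-0.1335  0.0202  0.    ] turn [-0.  0. -0.]
```

View pics/z3.png

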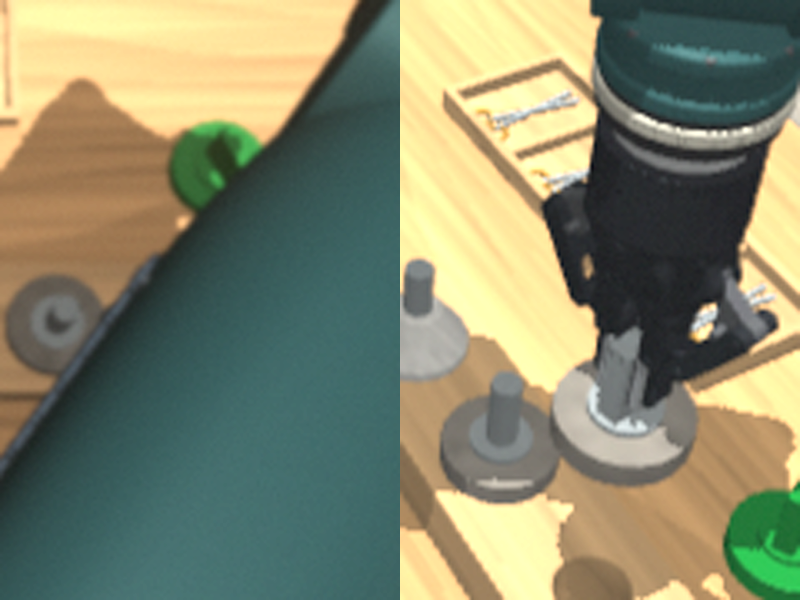

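The side view shows the wheel held upright by its flats and clear of the rack, with both bystanders still standing. I'll carry it to the spindle.

Call:
step_arm(plan=[{"x":-0.032,"y":0.714,"z":-0.004,"ax":0,"ay":0,"az":-0.534,"gripper":0},{"x":-0.032,"y":0.714,"z":-0.004,"ax":0,"ay":0,"az":-0.534,"gripper":0},{"x":-0.032,"y":0.714,"z":-0.004,"ax":0,"ay":0,"az":-0.534,"gripper":0},{"x":-0.032,"y":0.714,"z":-0.004,"ax":0,"ay":0,"az":-0.534,"gripper":0},{"x":-0.032,"y":0.714,"z":-0.004,"ax":0,"ay":0,"az":-0.534,"gripper":0},{"x":-0.032,"y":0.714,"z":-0.004,"ax":0,"ay":0,"az":-0.534,"gripper":0}])

```text
time: 5.52
eef_pos: [509.5, -38.2, 243.3]
eef_rot: [1.207, -2.899, -0.002]
force: [0.0, -0.5, -3.3]
gripper_width: 13.2
gripper_force: 60.5
```

Call:
step_arm(plan=[{"x":-0.438,"y":0.446,"z":0,"ax":0,"ay":0,"az":-0.607,"gripper":0},{"x":-0.438,"y":0.446,"z":0,"ax":0,"ay":0,"az":-0.607,"gripper":0},{"x":-0.438,"y":0.446,"z":0,"ax":0,"ay":0,"az":-0.607,"gripper":0},{"x":-0.438,"y":0.446,"z":0,"ax":0,"ay":0,"az":-0.607,"gripper":0},{"x":-0.438,"y":0.446,"z":0,"ax":0,"ay":0,"az":-0.607,"gripper":0},{"x":-0.438,"y":0.446,"z":0,"ax":0,"ay":0,"az":-0.607,"gripper":0},{"x":-0.438,"y":0.446,"z":0,"ax":0,"ay":0,"az":-0.607,"gripper":0}])

```text
time: 6.4
eef_pos: [508.6, 208.2, 243.6]
eef_rot: [2.046, -2.383, -0.0]
force: [0.8, -1.1, -3.4]
gripper_width: 13.2
gripper_force: 60.5
```

Call:
step_arm(plan=[{"x":-0.133,"y":0.02,"z":0,"ax":0,"ay":0,"az":0,"gripper":0},{"x":-0.133,"y":0.02,"z":0,"ax":0,"ay":0,"az":0,"gripper":0},{"x":-0.133,"y":0.02,"z":0,"ax":0,"ay":0,"az":0,"gripper":0},{"x":-0.133,"y":0.02,"z":0,"ax":0,"ay":0,"az":0,"gripper":0}])

```text
time: 6.9
eef_pos: [508.5, 262.1, 244.0]
eef_rot: [2.047, -2.383, 0.0]
force: [-0.1, 0.0, -2.7]
gripper_width: 13.4
gripper_force: 60.5
```

Run:
```python
from h import *
from plant import capture
import cv2
s=robot.get_state();print(s["time"],s["eef_pos"],s["gripper_width"])
T=capture("top")[:,:,::-1];S=capture("side")[:,:,::-1]
cv2.imwrite("pics/s4.png",S);cv2.imwrite("pics/t4.png",T)
c=lambda im,x,y:cv2.resize(im[y-60:y+60,x-40:x+40],(400,600),interpolation=cv2.INTER_CUBIC)
cv2.imwrite("pics/z4.png",np.clip(np.hstack([c(T,105,210),c(S,173,90)])*1.5,0,255).astype(np.uint8))
go((508,264,243),261.4)
```

```text
6.9 [508.5144889  262.13768553 243.95033024] 13.35921944943511
shift [-0.0037  0.0018  0.0025] turn [-0.0001 -0.     -0.0007]
```

View pics/z4.png

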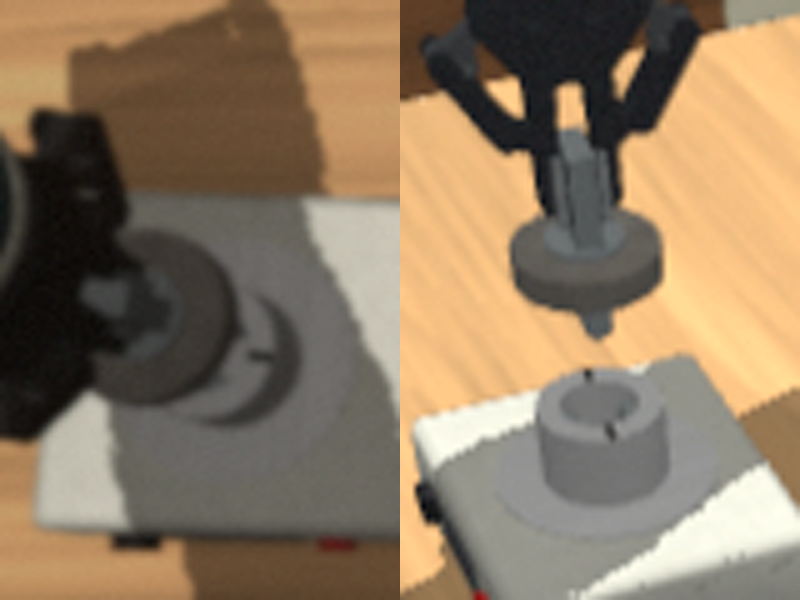

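Run:
```python
from h import *
np.set_printoptions(precision=1,suppress=True)
d=(170.3-.4,79-.4);b=(173.3-.4,111-.4)
for z in(208.7,212.7,216.7): 
  D=plane("side",d,z);print("disc",D, np.linalg.norm(plane("side",(133+111/5,78.6),z)-plane("side",(133+262/5,78.6),z)))
for z in(113,117.6,122): 
  print("rim",plane("side",b,z), np.linalg.norm(plane("side",(133+136/5,110.6),z)-plane("side",(133+267/5,110.6),z)))
def pj(n,P):
  m=M[n];c=m["camera_from_world"]@np.r_[P,1];return m["fx"]*c[0]/c[2]+m["cx"],m["fy"]*c[1]/c[2]+m["cy"]
p=pj("top",(508,264,212.7));print("top disc expect crop",(p[0]-65+.4)*5,(p[1]-150+.4)*5)
p=pj("top",(508,264,117));print("top rim expect crop",(p[0]-65+.4)*5,(p[1]-150+.4)*5)
```

```text
disc [512.  268.6 208.7] 74.92292079040617
disc [509.9 262.1 212.7] 74.42618918134569
disc [507.8 255.6 216.7] 73.92945757228522
rim [510.4 269.4 113. ] 68.87980880467411
rim [508.3 263.  117.6] 68.42654013714089
rim [506.4 256.9 122. ] 67.99297880297873
top disc expect crop 131.6813633888371 314.25565487806176
top rim expect crop 207.88591876518066 344.4238444312184
```

The top view shows the collar at about (136,315) against an expected (132,314). The side view puts the held disc at (510,262) over the rim at (508,263), so they are aligned within about 2 mm. I'll lower it.

Call:
step_arm(plan=[{"x":-0.004,"y":0.003,"z":0.09,"ax":0,"ay":0,"az":0,"gripper":0},{"x":-0.004,"y":0.003,"z":0.11,"ax":0,"ay":0,"az":0,"gripper":0},{"x":-0.004,"y":0.003,"z":0.125,"ax":0,"ay":0,"az":0,"gripper":0},{"x":-0.004,"y":0.003,"z":0.14,"ax":0,"ay":0,"az":0,"gripper":0},{"x":-0.004,"y":0.003,"z":0.15,"ax":0,"ay":0,"az":0,"gripper":0}])

```text
time: 7.62
eef_pos: [507.6, 265.1, 184.1]
eef_rot: [-2.049, 2.381, -0.0]
force: [-0.1, -0.4, -3.6]
gripper_width: 13.4
gripper_force: 60.4
```

Call:
step_arm(plan=[{"x":0,"y":0,"z":0.015,"ax":0,"ay":0,"az":0,"gripper":0},{"x":0,"y":0,"z":0.025,"ax":0,"ay":0,"az":0,"gripper":0},{"x":0,"y":0,"z":0.033,"ax":0,"ay":0,"az":0,"gripper":0},{"x":0,"y":0,"z":0.036,"ax":0,"ay":0,"az":0,"gripper":0}])

```text
time: 8.12
eef_pos: [507.3, 265.1, 169.3]
eef_rot: [2.049, -2.381, -0.0]
force: [-0.8, -0.6, -3.0]
gripper_width: 13.3
gripper_force: 60.4
```

Call:
step_arm(plan=[{"x":0,"y":0,"z":0.003,"ax":0,"ay":0,"az":0,"gripper":0},{"x":0,"y":0,"z":0.006,"ax":0,"ay":0,"az":0,"gripper":0},{"x":0,"y":0,"z":0.006,"ax":0,"ay":0,"az":0,"gripper":0}])

```text
time: 8.5
eef_pos: [507.3, 265.1, 167.0]
eef_rot: [2.049, -2.381, -0.0]
force: [-0.8, 0.3, -3.0]
gripper_width: 13.2
gripper_force: 60.4
```

Call:
step_arm(plan=[{"x":0,"y":0,"z":0.004,"ax":0,"ay":0,"az":0,"gripper":0},{"x":0,"y":0,"z":0.007,"ax":0,"ay":0,"az":0,"gripper":0},{"x":0,"y":0,"z":0.007,"ax":0,"ay":0,"az":0,"gripper":0}])

```text
time: 8.88
eef_pos: [507.4, 265.1, 164.4]
eef_rot: [-2.049, 2.381, -0.0]
force: [-1.2, -1.0, -1.2]
gripper_width: 13.0
gripper_force: 60.7
```

Call:
step_arm(plan=[{"x":0,"y":0,"z":0,"ax":0,"ay":0,"az":0,"gripper":50},{"x":0,"y":0,"z":0,"ax":0,"ay":0,"az":0,"gripper":50},{"x":0,"y":0,"z":0,"ax":0,"ay":0,"az":0,"gripper":50},{"x":0,"y":0,"z":0,"ax":0,"ay":0,"az":0,"gripper":50}])

```text
time: 9.38
eef_pos: [507.4, 265.1, 164.3]
eef_rot: [-2.049, 2.381, -0.0]
force: [-0.0, 0.2, 0.1]
gripper_width: 42.5
gripper_force: 0.0
```

Call:
step_arm(plan=[{"x":0,"y":0,"z":-0.05,"ax":0,"ay":0,"az":0,"gripper":50},{"x":0,"y":0,"z":-0.15,"ax":0,"ay":0,"az":0,"gripper":50},{"x":0,"y":0,"z":-0.3,"ax":0,"ay":0,"az":0,"gripper":50},{"x":0,"y":0,"z":-0.3,"ax":0,"ay":0,"az":0,"gripper":50},{"x":0,"y":0,"z":-0.3,"ax":0,"ay":0,"az":0,"gripper":50}])

```text
time: 10.0
eef_pos: [507.3, 265.1, 283.9]
eef_rot: [2.049, -2.381, -0.0]
force: [0.3, 0.0, -0.2]
gripper_width: 42.8
gripper_force: 0.0
```

Run:
```python
from plant import capture
import cv2,numpy as np
T=capture("top")[:,:,::-1];S=capture("side")[:,:,::-1]
c=lambda im,x,y,a=40,b=60:cv2.resize(im[y-b:y+b,x-a:x+a],(400,600),interpolation=cv2.INTER_CUBIC)
cv2.imwrite("pics/z5.png",np.clip(np.hstack([c(S,290,250,80,120),c(S,173,100)])*1.5,0,255).astype(np.uint8))
```

```text
(no output)
```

View pics/z5.png

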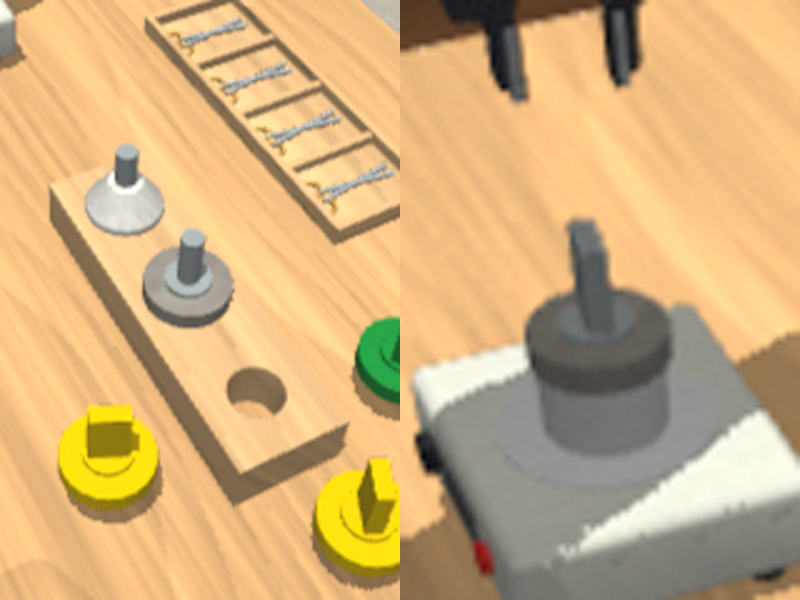

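The picture shows the wheel level on the spindle rim (disc at about (598,340)), the fingers clear above it, and the two round-shaft wheels still standing in the rack.

```bash
python3 -c "
from plant import robot
print(robot.job_done())"
```

```text
the job is handed in; nothing more can be done
None
```

The flat-sided wheel sits on the spindle rim with its flats between the keys and the gripper clear; the last picture shows this and both round-shaft wheels still in the rack. I handed the job in at about 10 s, but it returned no verdict.

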